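# Shoot the bolt on the door sample

### The job

Lay the loose steel bolt in the open track on the door sample, handle up and nose pointing at the keeper, and let go of it before the nose enters the keeper. Then take it again by its upright handle and slide it along the track, under the guide and fully home into the keeper, until its nose meets the end wall. Leave the other things on the table where they are.

Things in the scene. Friction and masses are not known exactly. Their poses are not given: they have to be found in the camera images.
- bolt: Loose steel bolt, 0.2 to 0.5 kg, starting on the table handle up: a bar 160 long (x), 20 wide (y), 20 high (z). Origin: centre of the bar's underside; +x to the nose, +z up. The last 10 mm at the nose are 16 x 16. A round upright handle stands on the bar at x = -60 mm, 20 mm from the tail end. Centre of mass 6 mm behind the middle. A fixed plank bundle, 98 high, lies some 70 mm or more beyond its middle.
- bolt_handle: The bolt's upright round handle, rigidly fixed to it. Origin: centre of its foot on the bar's top, 20 mm above the bar's underside; diameter 14, 30 high, with a 3 mm high collar of diameter 19 at the foot; axes as the bolt's.
- bolt_nose (a point): End of the bolt's nose, at the level of the bar's underside, 80 mm ahead of the bolt's origin.
- door_sample: Fixed sample of door edge and frame lying flat: 300 (x) x 100 (y) x 18 high, a brown board (x -150 to 85 mm) and, past a narrow gap, a frame piece (x 89 to 150). Origin: centre of its underside; +x is the way the bolt slides home. Dark steel fittings along y = 0: open track, guide, keeper. The bolt's underside runs on the board's top, z = 18 mm, along y = 0.
- track_rest (a point): Middle of the open track, on the board's top at door sample x = -52.5 mm; axes as the sample's. Low rails 26 mm apart, lips spreading outward to about 44 mm, 15 above the board, at sample x -130 to -90 and -15 to 32; the 75 mm between the pairs is free for fingers. A bolt laid with its origin here has its nose 12 mm short of the guide and 96 mm short of home.
- guide_mouth (a point): Mouth of the closed guide, on the centre line at the height of the board's top, x = 40 mm of the door sample. The guide is a bridge from x 40 to 80, passage 25 wide and 24 high, outside 33 wide (feet 67) and 28 above the board, with a flared mouth.
- keeper_end (a point): Inner face of the keeper's end wall, on the centre line at the height of the board's top, x = 124 mm of the door sample: the nose is here when the bolt is home. The keeper is a bridge like the guide, x 95 to 130, flared mouth from about x 85. Nothing springs or latches: the bolt slides on plain friction.
- masking_roll: Bystander: roll of masking tape lying flat, diameter 96, 24 high. Origin: centre of its underside.
- sanding_block: Bystander: cork sanding block, 63 x 113 x 34. Origin: centre of its underside; y along it.

How it is judged:
By the outcome, as a careful person would: the job done as asked, in the order asked, and still so for the second after the job is handed in, with the robot touching nothing.
It also fails if it takes over 51 s, if anything falls off the work surface, if the arm or the gripper's body presses on something with over 40 N, if the wrist force passes 120 N, or if a joint passes its speed limit or range.

### The arm

A 6-joint arm with a two-finger parallel gripper is mounted at the origin on a cart in front of the work surface, level with it; the furniture and walls round the work are solid. World frame = base frame: x ahead of the robot, y to its left, z up, the work surface at z = 0. Lengths are in m, angles in rad, forces in N, time in s.
With the tool pointing down it reaches from about 0.3 to 0.875 m from the base axis. Payload 6.4 kg.
Tool frame: the origin (TCP) lies midway between the tips of the shut fingers; the grasp point (between the pads) lies ctrl.grip_depth behind it (ctrl.grip_depth is the distance from the TCP to the grasp point, in m); x points along the fingers, y is the direction in which the jaws open and shut, and the axes are right-handed (so a half turn about x gives the same grasp; the last joint's range is limited). The gripper opens to 85 mm and grips with 20 to 120 N. Pads are 22 mm wide; open, the fingers measure 114 mm over their backs; the gripper's body (76 mm by 85 mm) begins 54 mm behind the grasp point. The pads swing forward as they close: fully open they stand 13 mm farther back than shut.
Start: joints at [1.115, 0.181, 1.607, -0, 1.354, -0.206], TCP at [0.142, 0.557, 0.231] pointing down, gripper open.
Joint ranges: [-2.99, 2.99], [-0.89, 2.07], [0.3, 2.58], [-1.14, 4.28], [0, 2.63], [-3.12, 3.12]. Speed limits (rad/s): [2.57, 2.57, 3.01, 3.14, 3.14, 3.14].

### API

Orientations are given as a unit quaternion [w, x, y, z].
In Python, from bench import ctrl gives the robot as it stands.
- The arm moves only by the shell command python3 -m creep 'ROWS'. ROWS is text: rows parted by semicolons, each of 7 numbers parted by spaces: the opening, from 0 (shut) to 1 (fully open), then the shift along the tool's x, y, z in cm, then the turn, a rotation vector about the tool's x, y, z in rad. In form: claw x y z ax ay az; .... A call has 1 to 10 rows; each row shifts and turns the pose as measured when the row begins, along the tool's axes as they then stand; what a row does not reach is not made up. A row lasts 1/8 s, in which the tool goes at most 62.5 mm and 10.7 degrees, less where a joint would pass 70% of its speed; a pose out of reach is approached as far as the arm can. A call with a gripper value outside its range is refused whole. The fingers move at their own pace and stop on an object; the grip force is fixed at half the most. Time passes only in rows, so rows that do not move let the fingers close. It gives the time, the measured TCP pose, the force and the opening at its end, in the units of the state.
- ctrl.get_obs(): the state, without advancing time (a new reading comes with each control period).
- ctrl.camera(name): name is "scene" or "side" or "wrist"; returns (picture, depth): 480x640x3 uint8, blue, green, red; 480x640 float32, m along the optical axis (not along the pixel's ray), 0 where there is no reading.
- ctrl.calibration(name): a dict with "mtx" (3x3 intrinsics, pixels), "R" (3x3) and "t" (3): a world point X has camera coordinates R X + t; the wrist camera has in their place "tool_from_camera" (4x4, takes a point from camera to tool coordinates, whose origin is the TCP and whose axes are the tool frame's). Camera axes: x right, y down, z forward; pixel columns grow to the right and rows downward; lengths in m; the calibration is good to about 2 mm. A picture is of the moment at which its call begins: read the wrist's pose just before it. calibration takes no time and is no camera call.
- ctrl.hand_in(): hands the job in, once; it reports no verdict.
Trained networks look in the newest picture that a camera, given by its name, has taken for a name from the list of things; names that differ only in an ending like _2 or _b are one class to them, and where a whole thing is asked for, a point or a joint stands for the part that bears it (a point fixed in the world has none). Each returns a list of dicts, best first, with "confidence" (0 to 1); they miss things now and then, are a little off and sometimes report something else, mostly with a low value. They report only what shows in the picture. A call takes as long as a camera call.
- ctrl.find_in(query, camera): "rect" ([left, top, right, bottom] in pixels, round what is visible of it).
The state is a dict: "time_s": time; "q": joint angles; "dq": joint speeds; "joint_efforts": joint torques, N m; "eef_pos": TCP position; "eef_rot": TCP orientation; "wrist_force": force on the tool from outside, world axes, zero at the start; "torque": the same for the moment, N m; "opening": opening from 0.0 (shut) to 1.0 (fully open).
Only numpy, scipy, OpenCV 4.12 (cv2) and the standard library are available. Lean on these libraries where they do the work, as an engineer would, in place of code of your own. Each camera call takes 0.05 s, during which the arm holds its last target.

## Working session

There is one attempt and no reset: what is moved stays moved. The work goes in short steps, Python scripts to look and compute and a shell command to move; the robot and the scene stay as the last step left them, time stands still between calls to the robot, and variables do not carry over. Pictures are saved under pics/ and viewed, and the job is handed in when it is done.

```bash
ls; mkdir -p pics; python3 - <<'E'
from bench import ctrl
import cv2, numpy as np
o=ctrl.get_obs()
for k,v in o.items(): print(k,np.round(v,4))
print(ctrl.grip_depth)
for n in ["scene","side","wrist"]:
    im,d=ctrl.camera(n); cv2.imwrite(f"pics/{n}0.png",im); np.save(f"pics/{n}0.npy",d)
    c=ctrl.calibration(n); print(n,{k:np.round(v,4).tolist() for k,v in c.items()})
    for q in ["bolt","bolt_handle","door_sample"]:
        print(q,[(np.round(r["rect"]).tolist(),round(r["confidence"],2)) for r in ctrl.find_in(q,n)])
E
```

```text
pics
time_s 0.0
q [ 1.1147  0.1816  1.608   0.      1.3538 -0.2063]
dq [-0.0004  0.0005  0.0004  0.0003 -0.0017 -0.0001]
joint_efforts [-1.10000e-03 -4.44862e+01 -3.51343e+01 -4.00000e-04  9.00000e-03
 -0.00000e+00]
eef_pos [0.1419 0.5567 0.2304]
eef_rot [ 0.7014  0.0875  0.7018 -0.0887]
wrist_force [0.3845 0.4515 0.0974]
torque [-0.0151 -0.0156  0.0638]
opening 1.0014
0.0187
scene {'mtx': [[613.3942, 0.0, 318.0852], [0.0, 613.3942, 248.5268], [0.0, 0.0, 1.0]], 'R': [[0.8409, -0.5408, 0.018], [-0.3676, -0.5954, -0.7144], [0.3971, 0.5942, -0.6995]], 't': [-0.4591, 0.215, 1.014]}
bolt [([303.0, 338.0, 334.0, 422.0], 0.71)]
bolt_handle [([323.0, 390.0, 334.0, 411.0], 0.51)]
door_sample [([233.0, 152.0, 374.0, 201.0], 0.96)]
side {'mtx': [[496.5737, 0.0, 320.6448], [0.0, 496.5737, 239.1229], [0.0, 0.0, 1.0]], 'R': [[0.9475, -0.319, 0.0201], [-0.1542, -0.5113, -0.8455], [0.28, 0.798, -0.5336]], 't': [-0.517, 0.1134, 1.1382]}
bolt [([281.0, 294.0, 294.0, 351.0], 0.85), ([276.0, 191.0, 379.0, 216.0], 0.49)]
bolt_handle [([280.0, 321.0, 289.0, 341.0], 0.7)]
door_sample [([277.0, 192.0, 377.0, 216.0], 0.95)]
wrist {'mtx': [[389.5476, 0.0, 319.8875], [0.0, 389.5476, 239.3667], [0.0, 0.0, 1.0]], 'tool_from_camera': [[0.0005, -0.2965, 0.955, -0.1423], [1.0, 0.001, -0.0002, 0.0001], [-0.0009, 0.955, 0.2965, -0.0749], [0.0, 0.0, 0.0, 1.0]]}
bolt []
bolt_handle []
door_sample []
```

View pics/scene0.png

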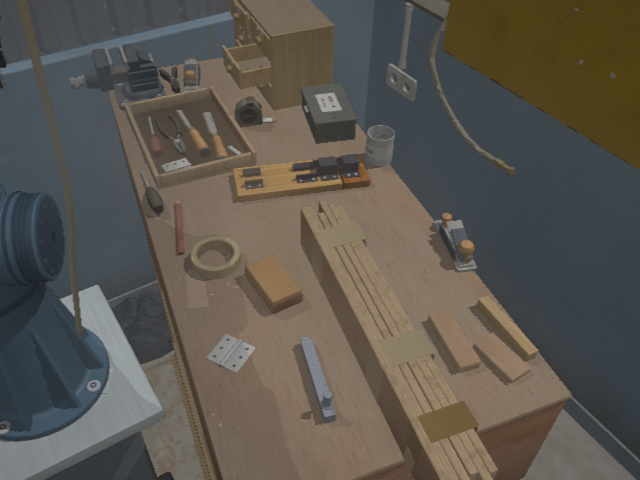

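View pics/side0.png

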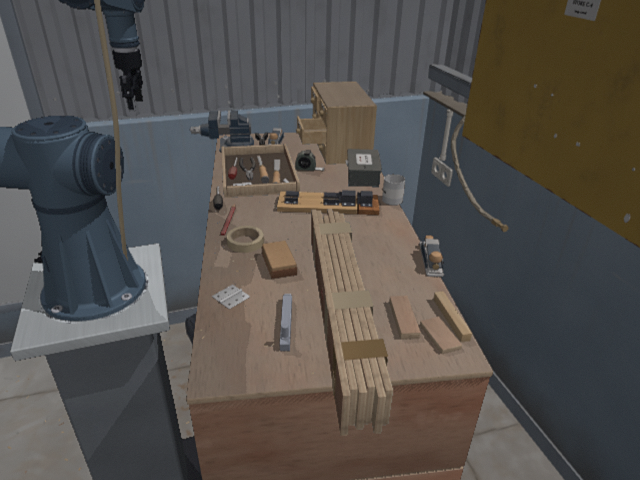

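View pics/wrist0.png

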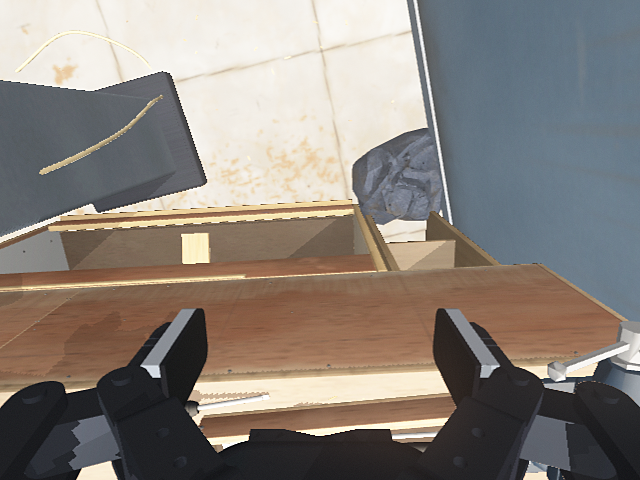

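The scene view shows the bolt at about (318,378), with its handle near (328,400) and nose near (305,340). The door sample is at (233–370, 152–200) with the keeper on the right. The planks are to the right of the bolt. Next I turn these into positions.

```bash
cat > h.py <<'E'
import numpy as np, cv2
from bench import ctrl
def cloud(cam,d,rect=None,o=None):
    c=ctrl.calibration(cam); K=np.array(c["mtx"])
    v,u=np.mgrid[0:480,0:640]
    if rect is not None:
        l,t,r,b=[int(x) for x in rect]; sl=(slice(t,b),slice(l,r)); v,u,d=v[sl],u[sl],d[sl]
    m=d>0; z=d[m]; P=np.stack([(u[m]-K[0,2])/K[0,0]*z,(v[m]-K[1,2])/K[1,1]*z,z],1)
    if cam!="wrist":
        R=np.array(c["R"]);t=np.array(c["t"]); W=(P-t)@R
    else:
        T=np.array(c["tool_from_camera"]); W=P@T[:3,:3].T+T[:3,3]
        W=W@rot(o).T+np.array(o["eef_pos"])
    return W,np.stack([u[m],v[m]],1)
def rot(o):
    from scipy.spatial.transform import Rotation as R
    w,x,y,z=o["eef_rot"]; return R.from_quat([x,y,z,w]).as_matrix()
def wristpx(X,o):
    c=ctrl.calibration("wrist"); T=np.array(c["tool_from_camera"]);K=np.array(c["mtx"])
    t=(np.atleast_2d(X)-np.array(o["eef_pos"]))@rot(o)
    p=(t-T[:3,3])@T[:3,:3]; q=p@K.T; return q[:,:2]/q[:,2:]
E
python3 - <<'E'
from h import *
for cam,rb,rd in [("scene",(296,330,342,430),(228,145,380,205)),("side",(274,288,300,357),(270,186,384,220))]:
    d=np.load(f"pics/{cam}0.npy")
    W,_=cloud(cam,d,rb)
    print(cam,"table z",np.median(W[:,2]))
    b=W[(W[:,2]>0.015)&(W[:,2]<0.026)]; h=W[(W[:,2]>0.032)&(W[:,2]<0.06)]
    print("bolt top",len(b),b.mean(0).round(4),b.min(0).round(3),b.max(0).round(3)); 
    r=cv2.minAreaRect(b[:,:2].astype(np.float32)*1000);print(r)
    print("handle",len(h),h.mean(0).round(4),h[:,2].max())
    W,_=cloud(cam,d,rd)
    s=W[(W[:,2]>0.012)&(W[:,2]<0.024)]
    print("door",len(s),s.mean(0).round(4),cv2.minAreaRect(s[:,:2].astype(np.float32)*1000))
    f=W[(W[:,2]>0.036)&(W[:,2]<0.06)]
    print("bridges",len(f),f.mean(0).round(4),f[:,0].min(),f[:,0].max())
    d2=W[(W[:,2]>0.012)&(W[:,2]<0.06)]
    print(cv2.minAreaRect(d2[:,:2].astype(np.float32)*1000))
E
python3 - <<'E'
import cv2
a=cv2.imread('pics/scene0.png'); 
cv2.imwrite('pics/z1.png',cv2.hconcat([cv2.resize(a[140:210,225:385],(640,280),interpolation=2),cv2.resize(a[330:430,290:346],(157,280),interpolation=2)]))
E
```

```text
scene table z 0.001224603561820972
bolt top 920 [ 0.3841 -0.2463  0.0203] [ 0.352 -0.325  0.015] [ 0.416 -0.168  0.026]
((385.0386962890625, -245.8697509765625), (161.1929168701172, 20.75116539001465), 72.42362213134766)
handle 104 [ 0.3656 -0.3048  0.0453] 0.055140557534468865
door 3049 [0.6209 0.2259 0.0185] ((640.8865966796875, 228.68878173828125), (192.23602294921875, 360.06951904296875), 51.82720947265625)
bridges 655 [0.7128 0.2111 0.0437] 0.5193628740511281 0.8261052676842522
((645.3580932617188, 230.3854522705078), (192.81016540527344, 359.35394287109375), 53.562103271484375)
side table z 0.0015779123615580106
bolt top 413 [ 0.3849 -0.2485  0.0206] [ 0.353 -0.325  0.015] [ 0.415 -0.167  0.026]
((385.0621643066406, -246.28927612304688), (162.6517791748047, 20.30193328857422), 72.4911117553711)
handle 73 [ 0.3659 -0.3068  0.0442] 0.05317151677929155
door 1358 [0.6204 0.2212 0.0186] ((640.0218505859375, 237.71009826660156), (143.50831604003906, 349.3292541503906), 66.9833984375)
bridges 236 [0.7217 0.19   0.0441] 0.6407614831706153 0.8140380341345639
((640.0218505859375, 237.71009826660156), (143.50831604003906, 349.3292541503906), 66.9833984375)
```

View pics/z1.png

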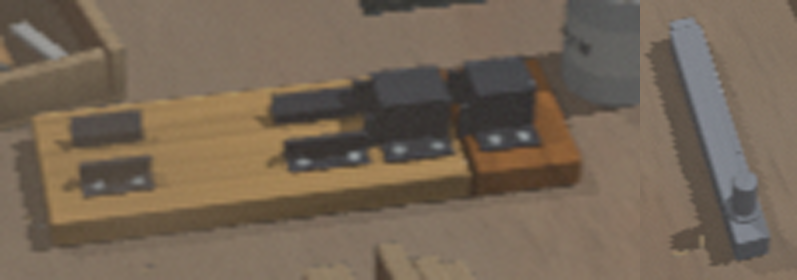

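```bash
python3 - <<'E'
from h import *
print(rot(ctrl.get_obs()).round(3))
for cam,rd in [("scene",(228,145,380,205)),("side",(270,186,384,220))]:
    d=np.load(f"pics/{cam}0.npy"); im=cv2.imread(f"pics/{cam}0.png")
    W,uv=cloud(cam,d,rd)
    m=np.zeros((480,640),np.uint8); k=(W[:,2]>0.010)&(W[:,2]<0.055); m[uv[k,1],uv[k,0]]=1
    n,l,st,_=cv2.connectedComponentsWithStats(m,connectivity=4)
    j=1+np.argmax(st[1:,4]); lab=l[uv[:,1],uv[:,0]]
    S=W[(lab==j)]; T=S[(S[:,2]>.014)&(S[:,2]<.023)]
    print(cam,cv2.minAreaRect(T[:,:2].astype(np.float32)*1000))
    B=S[(S[:,2]>0.0435)]; print("top of bridges",len(B),B.mean(0).round(4),cv2.minAreaRect(B[:,:2].astype(np.float32)*1000))
    c=B[:,:2].mean(0); u,s,vt=np.linalg.svd(B[:,:2]-c); print(np.degrees(np.arctan2(vt[0,1],vt[0,0])))
E
```

```text
[[ 0.     0.247  0.969]
 [-0.     0.969 -0.247]
 [-1.    -0.     0.   ]]
scene ((654.7889404296875, 264.62237548828125), (190.83026123046875, 311.1718444824219), 68.5889663696289)
top of bridges 310 [0.723  0.1934 0.0465] ((722.5734252929688, 194.18252563476562), (39.70397186279297, 93.49644470214844), 71.65846252441406)
158.61596353540332
side ((634.422119140625, 244.12588500976562), (142.75399780273438, 331.12811279296875), 69.14672088623047)
top of bridges 148 [0.7216 0.192  0.0465] ((721.939453125, 193.7227020263672), (39.94830322265625, 90.66059112548828), 72.74369812011719)
-19.087556339327005
```

```bash
python3 -m creep '0.7 0 0 6 0.1 0 0;0.7 0 0 6 0.1 0 0;0.7 0 0 6 0.1 0 0;0.7 0 0 6 0.1 0 0;0.7 0 0 6 0.1 0 0;0.7 0 0 6 0.1 0 0;0.7 0 0 6 0.1 0 0;0.7 0 0 6 0.1 0 0'
cat >> h.py <<'E'
def go(target,yawy):
    o=ctrl.get_obs(); R=rot(o); p=np.array(o["eef_pos"]); yw=np.degrees(np.arctan2(R[1,1],R[0,1]))
    d=(np.array(target)-p)@R*100; dy=(yawy-yw+180)%360-180
    tilt=np.degrees(np.arccos(-R[2,0]))
    # rotation vector needed in the tool frame
    from scipy.spatial.transform import Rotation as Ro
    a=np.radians(yawy); Y=np.array([np.cos(a),np.sin(a),0]);X=np.array([0,0,-1.]);Z=np.cross(X,Y)
    rv=Ro.from_matrix(R.T@np.stack([X,Y,Z],1)).as_rotvec()
    print("t",o["time_s"],"pos",p.round(4),"yaw",round(yw,2),"tilt",round(tilt,2),"F",np.round(o["wrist_force"],1),"open",round(o["opening"],3),"q6",round(o["q"][5],2))
    print("shift cm tool",d.round(2),"rotvec",rv.round(4))
E
python3 -c "
from h import *
go((0.383,-0.252,0.15),-17.5)"
```

```text
time_s: 1.6
eef_pos: [0.5346, 0.2869, 0.2318]
eef_rot: [0.609, 0.361, 0.609, -0.358]
wrist_force: [0.2, 1.0, 0.6]
opening: 0.701
t 1.6 pos [0.5346 0.2869 0.2318] yaw 28.94 tilt 0.25 F [0.2 1.  0.6] open 0.701 q6 -0.21
shift cm tool [  7.94 -39.38  39.84] rotvec [ 0.8106 -0.0035 -0.0027]
```

```bash
python3 -m creep '0.7 0 -2 5.7 0.09 0 0;0.7 0 -2 5.7 0.09 0 0;0.7 0 -2 5.7 0.09 0 0;0.7 0 -2 5.7 0.09 0 0;0.7 0 -2 5.7 0.09 0 0;0.7 0 -2 5.7 0.09 0 0;0.7 1 -2 5.7 0.09 0 0;0.7 0 -2 5.7 0.09 0 0'
python3 -c "
from h import *
go((0.383,-0.252,0.15),-17.55)"
```

```text
time_s: 2.6
eef_pos: [0.4612, -0.195, 0.2208]
eef_rot: [0.438, 0.559, 0.435, -0.554]
wrist_force: [0.2, 0.5, -0.5]
opening: 0.701
t 2.6 pos [ 0.4612 -0.195   0.2208] yaw -13.77 tilt 0.51 F [ 0.2  0.5 -0.5] open 0.701 q6 -0.4
shift cm tool [ 7.   -6.29  7.42] rotvec [ 0.066  -0.004  -0.0079]
```

```bash
python3 -m creep '0.7 1.5 -3 4 0.06 0 0;0.7 1.5 -3 3.4 0.01 0 -0.005;0.7 0 0 0 0 0 0'
python3 - <<'E'
from h import *
go((0.383,-0.252,0.15),-17.55)
o=ctrl.get_obs(); im,d=ctrl.camera("wrist"); cv2.imwrite("pics/w1.png",im)
W,_=cloud("wrist",d,None,o)
k=(abs(W[:,0]-.385)<.08)&(abs(W[:,1]+.246)<.12)
W=W[k]; print("table",np.median(W[W[:,2]<.008][:,2]))
b=W[(W[:,2]>0.016)&(W[:,2]<0.024)]; r=cv2.minAreaRect(b[:,:2].astype(np.float32)*1000);print(len(b),r)
h=W[(W[:,2]>0.046)&(W[:,2]<0.056)]; print(len(h),h.mean(0) if len(h) else 0)
E
```

```text
time_s: 2.98
eef_pos: [0.3801, -0.256, 0.19]
eef_rot: [0.415, 0.575, 0.413, -0.572]
wrist_force: [0.7, -0.1, 1.1]
opening: 0.699
t 2.975 pos [ 0.3801 -0.256   0.19  ] yaw -18.36 tilt 0.31 F [ 0.7 -0.1  1.1] open 0.699 q6 -0.54
shift cm tool [ 4.01  0.14 -0.46] rotvec [-0.0141 -0.0023 -0.0049]
table -0.00018185940786330512
4554 ((420.0960693359375, -262.024658203125), (172.5381622314453, 95.22613525390625), 72.71370697021484)
681 [ 0.42482826 -0.29803237  0.05051541]
```

View pics/w1.png

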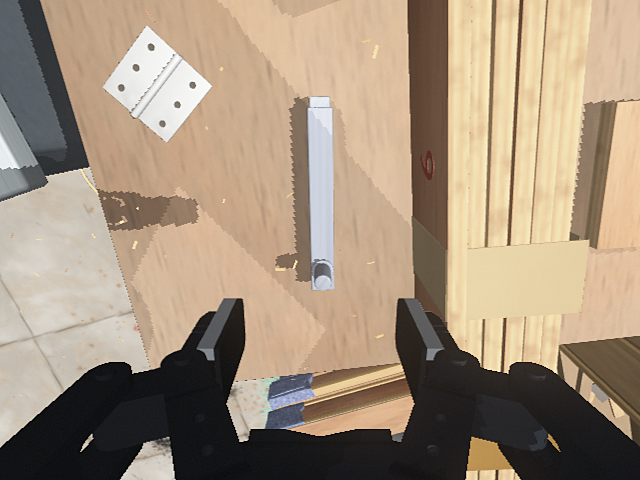

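The wrist view shows the bolt from (320,97) at the nose to (322,290) at the tail. The handle top is at (323,275), and the planks start at column 410. I'll refit with the planks excluded.

```bash
cat >> h.py <<'E'
def boltfit(W,c,yaw,zb,half=0.028,L=0.095):
    a=np.radians(yaw); e=np.array([np.cos(a),np.sin(a)]); n=np.array([-e[1],e[0]])
    q=W[:,:2]-np.array(c)[:2]; s=q@e; t=q@n; z=W[:,2]-zb
    k=(abs(s)<L)&(abs(t)<half)
    b=k&(z>.016)&(z<.024); h=k&(z>.046)&(z<.056)
    r=cv2.minAreaRect(W[b][:,:2].astype(np.float32)*1000)
    box=cv2.boxPoints(r)
    print("bar",b.sum(),r,"z",np.median(W[b][:,2]))
    sb,tb=s[b],t[b]
    # edge centre line: midpoint of t extremes along s bins
    bins=np.linspace(sb.min(),sb.max(),14); mid=[]
    for i in range(13):
        m=(sb>=bins[i])&(sb<bins[i+1])
        if m.sum()>5: mid.append(((bins[i]+bins[i+1])/2,(np.percentile(tb[m],2)+np.percentile(tb[m],98))/2,np.ptp(tb[m])))
    mid=np.array(mid); print("s range",sb.min().round(4),sb.max().round(4)); print((mid*1000).round(1).tolist())
    if h.sum(): print("handle top mean",W[h].mean(0).round(4),"s,t",s[h].mean().round(4),t[h].mean().round(4))
E
python3 - <<'E'
from h import *
o=ctrl.get_obs(); im,d=ctrl.camera("wrist")
W,_=cloud("wrist",d,None,o)
boltfit(W,(0.385,-0.246),72.45,0)
E
```

```text
bar 4247 ((386.05999755859375, -244.90371704101562), (160.00941467285156, 20.006574630737305), 72.69688415527344) z 0.019685885195729697
s range -0.0787 0.0814
[[-72.5, -0.9, 19.4], [-60.2, -1.0, 19.2], [-47.9, -0.8, 19.8], [-35.6, -0.9, 19.7], [-23.3, -1.1, 19.5], [-11.0, -0.4, 19.2], [1.3, -0.6, 19.0], [13.7, -0.7, 19.5], [26.0, -0.5, 19.4], [38.3, -0.7, 19.2], [50.6, -0.4, 19.8], [62.9, -0.6, 19.5], [75.2, -0.7, 19.2]]
handle top mean [ 0.3685 -0.3011  0.0494] s,t -0.0575 -0.0009
```

```bash
python3 - <<'E'
from h import *
go((0.3843,-0.2506,0.005),-17.3)
E
```

```text
t 3.075 pos [ 0.3825 -0.2554  0.1914] yaw -18.2 tilt 0.45 F [ 0.3 -0.3  0.2] open 0.701 q6 -0.54
shift cm tool [18.64 -0.12 -0.48] rotvec [-0.0157 -0.0017 -0.0076]
```

```bash
python3 -m creep '0.7 4 -0.1 -0.4 -0.015 0 -0.007;0.7 4 0 0 0 0 0;0.7 4 0 0 0 0 0;0.7 0 0 0 0 0 0'
python3 - <<'E'
from h import *
go((0.3843,-0.2506,0.005),-17.3)
E
```

```text
time_s: 3.58
eef_pos: [0.3899, -0.2511, 0.0723]
eef_rot: [0.424, 0.57, 0.418, -0.567]
wrist_force: [-0.2, 0.7, 1.0]
opening: 0.7
t 3.575 pos [ 0.3899 -0.2511  0.0723] yaw -16.92 tilt 0.54 F [-0.2  0.7  1. ] open 0.7 q6 -0.54
shift cm tool [ 6.73 -0.61  0.1 ] rotvec [ 0.0067  0.0019 -0.0092]
```

```bash
python3 -m creep '0.7 2 -0.6 0.1 0.006 0 -0.009;0.7 1.5 0 0 0 0 0;0.7 0 0 0 0 0 0'
python3 - <<'E'
from h import *
go((0.3843,-0.2506,0.005),-17.3)
E
```

```text
time_s: 3.95
eef_pos: [0.3888, -0.2522, 0.0412]
eef_rot: [-0.424, -0.569, -0.417, 0.569]
wrist_force: [1.1, 0.4, -0.2]
opening: 0.7
t 3.95 pos [ 0.3888 -0.2522  0.0412] yaw -17.04 tilt 0.52 F [ 1.1  0.4 -0.2] open 0.7 q6 -0.53
shift cm tool [ 3.61 -0.5  -0.04] rotvec [ 0.0045  0.0055 -0.0073]
```

```bash
python3 -m creep '0.7 1.5 -0.5 0 0 0 -0.008;0.7 0 0 0 0 0 0'
python3 - <<'E'
from h import *
for i in range(3): go((0.3843,-0.2506,0.005),-17.3)
E
```

```text
time_s: 4.2
eef_pos: [0.3852, -0.2518, 0.027]
eef_rot: [-0.422, -0.567, -0.419, 0.57]
wrist_force: [0.2, -0.3, 0.6]
opening: 0.698
t 4.2 pos [ 0.3852 -0.2518  0.027 ] yaw -17.01 tilt 0.42 F [ 0.2 -0.3  0.6] open 0.698 q6 -0.53
shift cm tool [ 2.2  -0.12 -0.1 ] rotvec [ 0.005   0.0071 -0.0016]
t 4.2 pos [ 0.3852 -0.2518  0.027 ] yaw -17.01 tilt 0.42 F [ 0.2 -0.3  0.6] open 0.698 q6 -0.53
shift cm tool [ 2.2  -0.12 -0.1 ] rotvec [ 0.005   0.0071 -0.0016]
t 4.2 pos [ 0.3852 -0.2518  0.027 ] yaw -17.01 tilt 0.42 F [ 0.2 -0.3  0.6] open 0.698 q6 -0.53
shift cm tool [ 2.2  -0.12 -0.1 ] rotvec [ 0.005   0.0071 -0.0016]
```

```bash
python3 -m creep '0.7 1.1 -0.1 -0.1 0.005 0.005 0;0.7 1 0 0 0 0 0;0.7 0 0 0 0 0 0'
python3 - <<'E'
from h import *
go((0.3843,-0.2506,0.005),-17.3)
E
```

```text
time_s: 4.58
eef_pos: [0.3847, -0.251, 0.0049]
eef_rot: [-0.42, -0.57, -0.418, 0.57]
wrist_force: [0.5, 0.3, 0.4]
opening: 0.7
t 4.575 pos [ 0.3847 -0.251   0.0049] yaw -17.34 tilt 0.18 F [0.5 0.3 0.4] open 0.7 q6 -0.53
shift cm tool [-0.01 -0.05 -0.02] rotvec [-0.0007  0.0021 -0.0024]
```

```bash
python3 -m creep '0.1 0 0 0 0 0 0;0.1 0 0 0 0 0 0;0.1 0 0 0 0 0 0;0.1 0 0 0 0 0 0;0.1 0 0 0 0 0 0;0.1 0 0 0 0 0 0'
python3 - <<'E'
from h import *
go((0.3843,-0.2506,0.005),-17.3)
E
```

```text
time_s: 5.32
eef_pos: [0.3848, -0.2512, 0.0052]
eef_rot: [-0.42, -0.57, -0.418, 0.57]
wrist_force: [-0.4, -0.5, -1.7]
opening: 0.22
t 5.325 pos [ 0.3848 -0.2512  0.0052] yaw -17.34 tilt 0.22 F [-0.4 -0.5 -1.7] open 0.22 q6 -0.53
shift cm tool [ 0.02 -0.07 -0.04] rotvec [-0.0006  0.0025 -0.0028]
```

```bash
python3 -m creep '0.1 -2 0 0 0 0 0;0.1 -4 0 0 0 0 0;0.1 -5 0 0 0 0 0;0.1 -5 0 0 0 0 0;0.1 -5 0 0 0 0 0;0.1 0 0 0 0 0 0'
python3 - <<'E'
from h import *
go((0.5,0.15,0.2),-80)
im,d=ctrl.camera("scene"); cv2.imwrite("pics/s2.png",im)
im,d=ctrl.camera("wrist"); cv2.imwrite("pics/w2.png",im)
E
```

```text
time_s: 6.08
eef_pos: [0.3823, -0.248, 0.2181]
eef_rot: [-0.417, -0.569, -0.421, 0.57]
wrist_force: [0.5, 0.5, -4.5]
opening: 0.219
t 6.075 pos [ 0.3823 -0.248   0.2181] yaw -17.35 tilt 0.28 F [ 0.5  0.5 -4.5] open 0.219 q6 -0.53
shift cm tool [  1.91  -0.63 -41.5 ] rotvec [1.0934e+00 3.0000e-04 5.1000e-03]
```

View pics/w2.png

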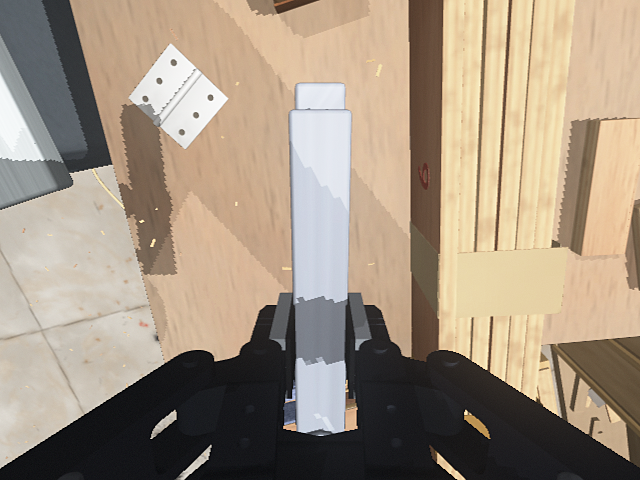

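The bolt is held straight in the jaws and the weight reads about 4.5 N. Next I carry it over to the door sample while turning it.

```bash
python3 -m creep '0.1 0 0.5 -5.3 0.16 0 0;0.1 0 -0.4 -5.3 0.16 0 0;0.1 0 -1.2 -5.2 0.16 0 0;0.1 0 -2 -4.9 0.16 0 0;0.1 0 -2.8 -4.5 0.16 0 0;0.1 0 -3.5 -4 0.16 0 0;0.1 0 -4 -3.4 0.16 0 0;0.1 0 -4.5 -2.7 0.16 0 0;0.1 0 -4.9 -2 0.16 0 0;0.1 0 -5 -1 0.16 0 0'
python3 - <<'E'
from h import *
go((0.585,0.243,0.2),-109)
E
```

```text
time_s: 7.42
eef_pos: [0.5725, 0.2466, 0.1866]
eef_rot: [0.132, -0.675, 0.127, 0.715]
wrist_force: [1.2, -0.9, -4.1]
opening: 0.215
t 7.425 pos [0.5725 0.2466 0.1866] yaw -111.05 tilt 3.25 F [ 1.2 -0.9 -4.1] open 0.215 q6 2.13
shift cm tool [-1.41 -0.1  -1.22] rotvec [-0.0359  0.0567 -0.0025]
```

```bash
python3 -m creep '0.1 -1.4 0 -1.2 -0.036 0.057 -0.002;0.1 0 0 0 0 0 0;0.1 0 0 0 0 0 0'
python3 - <<'E'
from h import *
go((0.585,0.243,0.2),-109)
o=ctrl.get_obs(); im,d=ctrl.camera("wrist"); cv2.imwrite("pics/w3.png",im); np.save("pics/w3.npy",d)
import pickle; pickle.dump(o,open("o3.pkl","wb"))
E
```

```text
time_s: 7.8
eef_pos: [0.5802, 0.2438, 0.1903]
eef_rot: [0.113, -0.693, 0.117, 0.702]
wrist_force: [-0.6, -0.2, -4.5]
opening: 0.217
t 7.8 pos [0.5802 0.2438 0.1903] yaw -108.77 tilt 0.83 F [-0.6 -0.2 -4.5] open 0.217 q6 2.11
shift cm tool [-0.98 -0.07 -0.47] rotvec [ 0.0039  0.012  -0.0079]
```

View pics/w3.png

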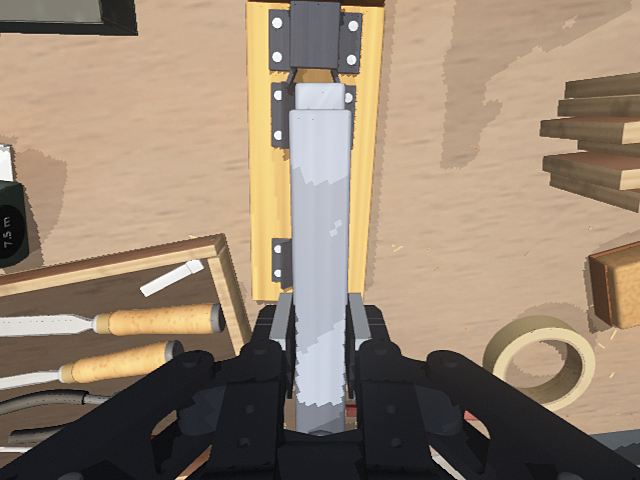

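The view shows the held bolt over the track, with the board edges at columns ~250 and ~380 and the guide at (318,40). The tool tray corner is at (230,245). Next I fit the board.

```bash
python3 - <<'E'
from h import *
import pickle
o=pickle.load(open("o3.pkl","rb")); d=np.load("pics/w3.npy"); im=cv2.imread("pics/w3.png")
W,uv=cloud("wrist",d,None,o)
yaw=-19.5
for it in range(3):
    a=np.radians(yaw); e=np.array([np.cos(a),np.sin(a)]); n=np.array([-e[1],e[0]])
    C=np.array([0.593,0.241]); q=W[:,:2]-C; s=q@e; t=q@n
    B=(W[:,2]>.013)&(W[:,2]<.022)&(abs(t)<.07)&(s>-.11)&(s<.17)&~((uv[:,0]<248)&(uv[:,1]>230))
    rows=[]
    for s0 in np.arange(-.09,.15,.01):
        m=B&(abs(s-s0)<.005)
        if m.sum()>20: rows.append((s0,np.percentile(t[m],1),np.percentile(t[m],99)))
    R=np.array(rows); 
    pl=np.polyfit(R[:,0],R[:,1],1); pr=np.polyfit(R[:,0],R[:,2],1)
    yaw+=np.degrees((pl[0]+pr[0])/2)
    print("yaw",yaw,"slopes",pl,pr)
print((R*1000).round(1).tolist())
m=B; print("board z",np.median(W[m][:,2]), "s min",s[m].min())
# tail edge
print(np.sort(s[m])[:5])
G=(W[:,2]>.040)&(W[:,2]<.052)&(abs(t)<.03)&(uv[:,1]<80)
print("guide top",G.sum(),"s",s[G].min(),s[G].max(),"t",t[G].min(),t[G].max(),"z",np.median(W[G][:,2]))
tr=(W[:,2]>.03)&(W[:,2]<.09)&(uv[:,0]<250)&(uv[:,1]>225)&(uv[:,1]<300)
print("tray",tr.sum(),"max s",s[tr].max(),"min t",t[tr].min(),"zmax",W[tr][:,2].max())
E
```

```text
yaw -20.689823744386732 slopes [-0.01903443 -0.04400526] [-0.02249825  0.0546573 ]
yaw -20.70636564711516 slopes [ 0.00133772 -0.04396628] [-0.00191514  0.05465518]
yaw -20.70873944723041 slopes [ 0.00162623 -0.04396646] [-0.00170909  0.05465319]
[[-90.0, -44.4, 54.3], [-80.0, -43.9, 55.1], [-70.0, -44.0, 54.8], [-60.0, -44.1, 54.6], [-50.0, -44.2, 54.3], [-40.0, -43.9, 55.2], [-30.0, -43.9, 54.9], [-20.0, -43.9, 54.6], [-10.0, -43.9, 54.3], [-0.0, -44.0, 55.1], [10.0, -44.0, 54.9], [20.0, -44.0, 54.6], [30.0, -43.9, 54.3], [40.0, -43.9, 55.0], [50.0, -43.9, 54.7], [60.0, -44.0, 54.4], [70.0, -43.9, 54.4], [80.0, -43.9, 54.8], [90.0, -43.6, 54.1], [100.0, -43.9, 54.4], [110.0, -43.8, 54.8], [120.0, -43.9, 54.5], [130.0, -44.0, 54.3], [140.0, -43.6, 54.3]]
board z 0.017921637835753332 s min -0.09558532392052323
[-0.09558532 -0.09526436 -0.09523552 -0.09519667 -0.09501269]
guide top 3391 s 0.08715359246221041 0.13441023194813229 t -0.012206801546888234 0.022405063122370436 z 0.045758598347709734
tray 3990 max s -0.027870337705374938 min t 0.06916072608207359 zmax 0.0402255441477436
```

```bash
python3 - <<'E'
from h import *
import pickle
o=pickle.load(open("o3.pkl","rb")); d=np.load("pics/w3.npy")
W,uv=cloud("wrist",d,None,o)
R=rot(o); T=(W-np.array(o["eef_pos"]))@R   # tool coords
k=(abs(T[:,1])<.013)&(uv[:,1]<290)&(uv[:,1]>60)&(T[:,0]<0.02)&(T[:,0]>-.05)
B=T[k]; print(len(B),"x by z:")
for z0 in np.arange(-.09,.02,.015):
    m=abs(B[:,2]-z0)<.006
    if m.sum()>10: print(round(z0,3),"x",np.median(B[m,0]).round(4),"y",np.percentile(B[m,1],[1,50,99]).round(4),np.mean(np.percentile(B[m,1],[1,99])).round(4))
print("nose z",np.percentile(B[:,2],.1),B[:,2].min())
E
```

```text
11988 x by z:
-0.09 x -0.0126 y [-0.0079 -0.0004  0.0074] -0.0002
-0.075 x -0.0144 y [-0.0099 -0.0003  0.0094] -0.0002
-0.06 x -0.0146 y [-0.01   -0.0003  0.0095] -0.0002
-0.045 x -0.0145 y [-0.0099 -0.0002  0.0095] -0.0002
-0.03 x -0.0145 y [-0.0099 -0.0003  0.0096] -0.0002
-0.015 x -0.0144 y [-0.01   -0.0003  0.0097] -0.0001
nose z -0.08681266773263133 -0.08688715796802278
```

Fits agree with the given sizes: board width 99 mm, guide length 40 mm, board top z = 17.9 mm. Rest is at (0.597, 0.245), with the sample yaw at −20.7°. Moving to hover.

```bash
python3 -c "
from h import *
go((0.5904,0.2477,0.09),-110.71)"
```

```text
t 7.85 pos [0.5804 0.2436 0.1906] yaw -108.79 tilt 0.8 F [-1.4  0.3 -3.9] open 0.215 q6 2.11
shift cm tool [10.04 -0.79 -0.93] rotvec [ 0.0334  0.0114 -0.0079]
```

```bash
python3 -m creep '0.1 2 -0.7 -0.8 0.033 0.011 -0.008;0.1 4 0 0 0 0 0;0.1 3 0 0 0 0 0;0.1 0 0 0 0 0 0'
python3 -c "
from h import *
go((0.5904,0.2477,0.065),-110.71)"
```

```text
time_s: 8.35
eef_pos: [0.59, 0.2435, 0.099]
eef_rot: [0.13, -0.695, 0.129, 0.695]
wrist_force: [0.1, -0.2, -4.1]
opening: 0.213
t 8.35 pos [0.59   0.2435 0.099 ] yaw -111.07 tilt 0.05 F [ 0.1 -0.2 -4.1] open 0.213 q6 2.14
shift cm tool [ 3.4  -0.4   0.11] rotvec [-0.0062  0.0006  0.0006]
```

```bash
python3 -m creep '0.1 1.5 -0.4 0.1 -0.006 0 0;0.1 1.7 0 0 0 0 0;0.1 0 0 0 0 0 0'
python3 - <<'E'
from h import *
go((0.5904,0.2477,0.0235),-110.71)
o=ctrl.get_obs(); im,d=ctrl.camera("wrist"); cv2.imwrite("pics/w4.png",im); np.save("pics/w4.npy",d)
W,uv=cloud("wrist",d,None,o)
a=np.radians(-20.71); e=np.array([np.cos(a),np.sin(a)]); n=np.array([-e[1],e[0]])
q=W[:,:2]-np.array([.5968,.2453]); s=q@e; t=q@n
B=(W[:,2]>.013)&(W[:,2]<.022)&(abs(t)<.08)
for s0 in np.arange(.02,.2,.02):
    m=B&(abs(s-s0)<.008)
    if m.sum()>20: print(round(s0,2),np.percentile(t[m],[.5,99.5]).round(4),np.mean(np.percentile(t[m],[.5,99.5])).round(4))
G=(W[:,2]>.040)&(W[:,2]<.052)&(abs(t)<.03)&(s>.085)&(s<.14)
print("guide",s[G].min(),s[G].max(),t[G].min(),t[G].max())
k=(abs(t)<.014)&(W[:,2]>.06)&(s<.085)&(s>.0)
print("bolt t",np.percentile(t[k],[.5,99.5]),"nose s",np.percentile(s[k],99.9))
E
```

```text
time_s: 8.72
eef_pos: [0.5923, 0.2474, 0.0681]
eef_rot: [-0.128, 0.697, -0.127, -0.694]
wrist_force: [0.3, -0.6, -4.0]
opening: 0.216
t 8.725 pos [0.5923 0.2474 0.0681] yaw -110.77 tilt 0.22 F [ 0.3 -0.6 -4. ] open 0.216 q6 2.14
shift cm tool [4.46 0.06 0.2 ] rotvec [-0.001  -0.0026  0.0029]
0.02 [-0.0495  0.049 ] -0.0002
0.04 [-0.0496  0.0493] -0.0002
0.06 [-0.0497  0.0492] -0.0003
0.08 [-0.0496  0.0492] -0.0002
0.1 [-0.0495  0.0491] -0.0002
0.12 [-0.0495  0.0492] -0.0001
guide 0.08515906445116801 0.11396280329401667 -0.018675768850728802 0.018354339890559568
bolt t [-0.01383377  0.01382209] nose s 0.08180609706735667
```

View pics/w4.png

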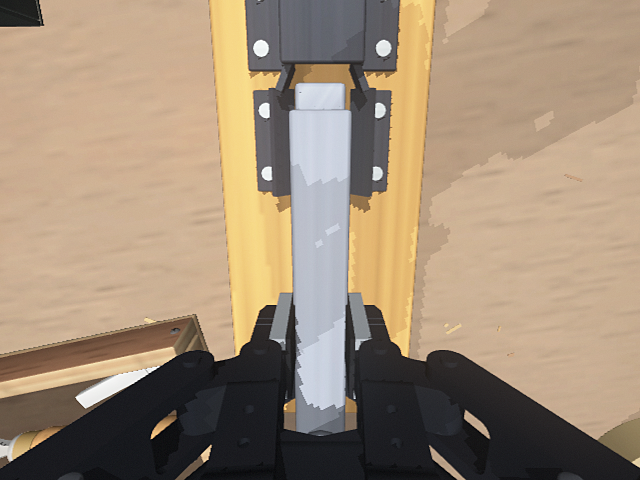

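The board is centred to 0.2 mm and the bolt lies on its line, so I lower it.

```bash
python3 -m creep '0.1 1.2 0 0.2 0 -0.002 0.002;0.1 1 0 0 0 0 0;0.1 0.8 0 0 0 0 0;0.1 0 0 0 0 0 0'
python3 -c "
from h import *
go((0.5904,0.2477,0.0235),-110.71)"
```

```text
time_s: 9.28
eef_pos: [0.5919, 0.2488, 0.0381]
eef_rot: [-0.128, 0.697, -0.127, -0.694]
wrist_force: [-0.6, 0.2, -3.1]
opening: 0.217
t 9.275 pos [0.5919 0.2488 0.0381] yaw -110.74 tilt 0.25 F [-0.6  0.2 -3.1] open 0.217 q6 2.15
shift cm tool [1.46 0.16 0.11] rotvec [-0.0006 -0.0034  0.0028]
```

```bash
python3 -m creep '0.1 0.7 0.15 0.1 0 -0.003 0.002;0.1 0.5 0 0 0 0 0;0.1 0 0 0 0 0 0'
python3 -c "
from h import *
go((0.5904,0.2477,0.0235),-110.71)"
```

```text
time_s: 9.65
eef_pos: [0.5907, 0.2478, 0.0257]
eef_rot: [-0.128, 0.696, -0.127, -0.695]
wrist_force: [-1.2, -0.4, -3.8]
opening: 0.216
t 9.65 pos [0.5907 0.2478 0.0257] yaw -110.74 tilt 0.07 F [-1.2 -0.4 -3.8] open 0.216 q6 2.14
shift cm tool [0.22 0.02 0.03] rotvec [-0.0006 -0.0008  0.001 ]
```

```bash
python3 -m creep '0.1 0.2 0 0 0 0 0;0.1 0.1 0 0 0 0 0'
python3 -c "
from h import *
go((0.5904,0.2477,0.0235),-110.71)"
```

```text
time_s: 9.9
eef_pos: [0.591, 0.2478, 0.0232]
eef_rot: [-0.128, 0.696, -0.127, -0.695]
wrist_force: [-3.4, -1.3, 3.3]
opening: 0.217
t 9.9 pos [0.591  0.2478 0.0232] yaw -110.75 tilt 0.09 F [-3.4 -1.3  3.3] open 0.217 q6 2.14
shift cm tool [-0.03  0.03  0.06] rotvec [-0.0006 -0.0012  0.0011]
```

Contact: the wrist force went from −4 N to +3 N. Releasing and lifting.

```bash
python3 -m creep '0.5 0 0 0 0 0 0;0.5 0 0 0 0 0 0;0.5 0 0 0 0 0 0;0.5 0 0 0 0 0 0;0.5 -2 0 0 0 0 0;0.5 -4 0 0 0 0 0;0.5 -4 0 0 0 0 0;0.5 -3 0 0 0 0 0;0.5 0 0 0 0 0 0'
python3 - <<'E'
from h import *
go((0.5904,0.2477,0.15),-110.71)
o=ctrl.get_obs(); im,d=ctrl.camera("wrist"); cv2.imwrite("pics/w5.png",im)
W,uv=cloud("wrist",d,None,o)
boltfit(W,(.5968,.2453),-20.71,.018,half=.0125)
E
```

```text
time_s: 11.02
eef_pos: [0.5935, 0.2484, 0.1655]
eef_rot: [-0.129, 0.699, -0.126, -0.692]
wrist_force: [0.7, 0.2, 0.4]
opening: 0.502
t 11.025 pos [0.5935 0.2484 0.1655] yaw -110.74 tilt 0.64 F [0.7 0.2 0.4] open 0.502 q6 2.14
shift cm tool [1.55 0.18 0.28] rotvec [-0.0005 -0.0091  0.0064]
bar 5415 ((603.2839965820312, 242.87652587890625), (24.70846176147461, 170.97955322265625), 69.19388580322266) z 0.037627557726293115
s range -0.0786 0.0924
[[-72.0, 0.4, 19.4], [-58.8, 0.5, 19.2], [-45.7, 0.5, 19.0], [-32.5, 0.5, 19.4], [-19.4, 0.2, 19.9], [-6.2, 0.6, 19.8], [6.9, 0.7, 19.4], [20.1, 0.7, 19.2], [33.2, 0.4, 19.6], [46.4, 0.4, 19.4], [59.5, 0.4, 19.7], [72.7, 0.8, 19.5], [85.9, 0.4, 20.3]]
handle top mean [0.5427 0.2663 0.0671] s,t -0.058 0.0005
```

View pics/w5.png

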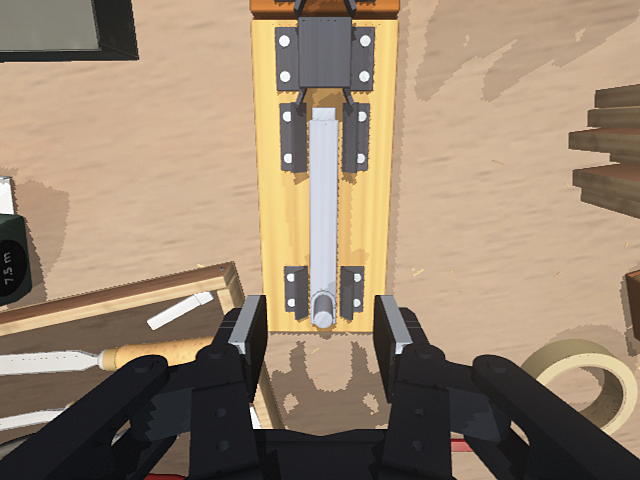

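The bolt lies in the track on the centre line, 0.5 mm off. Its nose is at (323,112), short of the guide at row 90, and the gripper is clear. Next is the handle at (323,315).

```bash
python3 -c "
from h import *
go((0.5417,0.2666,0.11),-110.71)"
```

```text
t 11.075 pos [0.5926 0.2482 0.1637] yaw -110.74 tilt 0.49 F [-0.8  0.1  0.2] open 0.501 q6 2.14
shift cm tool [5.33 0.1  5.45] rotvec [-0.0005 -0.0069  0.0049]
```

```bash
python3 -m creep '0.5 0 0.1 3 0 -0.007 0.005;0.5 2 0 2.4 0 0 0;0.5 3 0 0 0 0 0;0.5 0 0 0 0 0 0'
python3 -c "
from h import *
go((0.5417,0.2666,0.075),-110.71)"
```

```text
time_s: 11.58
eef_pos: [0.5374, 0.2658, 0.1091]
eef_rot: [0.127, -0.693, 0.128, 0.698]
wrist_force: [-0.4, -0.1, 0.7]
opening: 0.505
t 11.575 pos [0.5374 0.2658 0.1091] yaw -110.77 tilt 0.37 F [-0.4 -0.1  0.7] open 0.505 q6 2.2
shift cm tool [ 3.41 -0.24 -0.39] rotvec [-0.0011  0.0052 -0.0038]
```

```bash
python3 -m creep '0.5 1 -0.2 -0.4 0 0.005 -0.004;0.5 1.2 0 0 0 0 0;0.5 0 0 0 0 0 0'
python3 - <<'E'
from h import *
go((0.5417,0.2666,0.045),-110.71)
o=ctrl.get_obs(); im,d=ctrl.camera("wrist"); cv2.imwrite("pics/w6.png",im)
W,uv=cloud("wrist",d,None,o)
a=np.radians(-20.71); e=np.array([np.cos(a),np.sin(a)]); n=np.array([-e[1],e[0]])
q=W[:,:2]-np.array([.5968,.2453]); s=q@e; t=q@n
h=(W[:,2]>.0655)&(W[:,2]<.071)&(abs(s+.059)<.015)&(abs(t)<.012)
print(h.sum(), s[h].min(),s[h].max(),t[h].min(),t[h].max())
E
```

```text
time_s: 11.95
eef_pos: [0.5432, 0.2662, 0.0868]
eef_rot: [-0.128, 0.696, -0.127, -0.695]
wrist_force: [-0.4, 0.3, 0.7]
opening: 0.499
t 11.95 pos [0.5432 0.2662 0.0868] yaw -110.81 tilt 0.1 F [-0.4  0.3  0.7] open 0.499 q6 2.19
shift cm tool [4.18 0.02 0.16] rotvec [-0.0018 -0.0012  0.0012]
643 -0.06560946598092685 -0.05183297510223846 -0.0063442647407681175 0.0074481640955434015
```

View pics/w6.png

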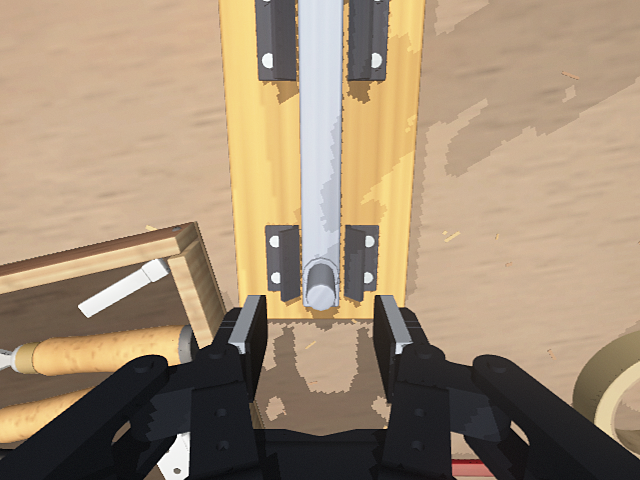

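The handle disc is centred at s = −58.7 mm and t = +0.5 mm, at pixel (322,295). The tray rim is at 40 mm, below the tips' final height, so I descend.

```bash
python3 -m creep '0.5 1.5 0 0.15 0 0 0;0.5 1.5 0 0 0 0 0;0.5 0.8 0 0 0 0 0;0.5 0 0 0 0 0 0'
python3 -c "
from h import *
go((0.5417,0.2666,0.045),-110.71)"
```

```text
time_s: 12.5
eef_pos: [0.5426, 0.2669, 0.0471]
eef_rot: [-0.128, 0.696, -0.127, -0.694]
wrist_force: [-0.2, 0.0, 0.1]
opening: 0.502
t 12.5 pos [0.5426 0.2669 0.0471] yaw -110.83 tilt 0.19 F [-0.2  0.   0.1] open 0.502 q6 2.19
shift cm tool [0.21 0.06 0.07] rotvec [-0.002  -0.0024  0.0022]
```

```bash
python3 -m creep '0.5 0.15 0.05 0.05 0.002 -0.002 0.002;0.5 0 0 0 0 0 0;0 0 0 0 0 0 0;0 0 0 0 0 0 0;0 0 0 0 0 0 0;0 0 0 0 0 0 0;0 0 0 0 0 0 0;0 0 0 0 0 0 0'
python3 -c "
from h import *
go((0.5417,0.2666,0.045),-110.71)"
```

```text
time_s: 13.5
eef_pos: [0.5427, 0.2667, 0.0466]
eef_rot: [-0.129, 0.696, -0.128, -0.695]
wrist_force: [-0.2, 0.3, -1.2]
opening: 0.137
t 13.5 pos [0.5427 0.2667 0.0466] yaw -110.94 tilt 0.12 F [-0.2  0.3 -1.2] open 0.137 q6 2.2
shift cm tool [0.16 0.05 0.09] rotvec [-0.0041 -0.0018  0.001 ]
```

```bash
cat >> h.py <<'E'
def st():
    o=ctrl.get_obs(); p=np.array(o["eef_pos"]); a=np.radians(-20.71); e=np.array([np.cos(a),np.sin(a)]); n=np.array([-e[1],e[0]])
    q=p[:2]-np.array([.5968,.2453]); f=np.array(o["wrist_force"])
    print("s",(q@e).round(4),"t",(q@n).round(4),"z",p[2].round(4),"Fe,Fn,Fz",(f[:2]@e).round(1),(f[:2]@n).round(1),f[2].round(1))
E
python3 -c "
from h import *
st()"
python3 -m creep '0 0 0 -0.7 0 0 0;0 0 0 -0.7 0 0 0;0 0 0 -0.7 0 0 0;0 0 0 0 0 0 0'
python3 -c "
from h import *
st();go((0.5417,0.2666,0.0465),-110.71)"
```

```text
s -0.0582 t 0.0009 z 0.0466 Fe,Fn,Fz -0.3 0.2 -1.2
time_s: 14.0
eef_pos: [0.5618, 0.2597, 0.0466]
eef_rot: [0.129, -0.695, 0.128, 0.696]
wrist_force: [1.7, 0.9, -1.0]
opening: 0.138
s -0.0379 t 0.0011 z 0.0466 Fe,Fn,Fz 1.3 1.5 -1.0
t 14.0 pos [0.5618 0.2597 0.0466] yaw -110.9 tilt 0.08 F [ 1.7  0.9 -1. ] open 0.138 q6 2.18
shift cm tool [0.02 0.07 2.12] rotvec [-0.0034  0.0012  0.0006]
```

```bash
python3 -m creep '0 0 0.08 -0.7 -0.003 0 0;0 0 0 -0.7 0 0 0;0 0 0 -0.7 0 0 0;0 0 0 -0.7 0 0 0;0 0 0 0 0 0 0'
python3 -c "
from h import *
st();go((0.5417,0.2666,0.0465),-110.71)"
```

```text
time_s: 14.62
eef_pos: [0.5887, 0.2487, 0.0466]
eef_rot: [0.128, -0.695, 0.127, 0.696]
wrist_force: [0.7, 0.1, -0.2]
opening: 0.136
s -0.0088 t 0.0004 z 0.0466 Fe,Fn,Fz 0.6 0.3 -0.2
t 14.625 pos [0.5887 0.2487 0.0466] yaw -110.73 tilt 0.14 F [ 0.7  0.1 -0.2] open 0.136 q6 2.15
shift cm tool [ 0.02 -0.01  5.03] rotvec [-0.0003  0.0024  0.0005]
```

```bash
python3 -m creep '0 0 0.04 -0.7 0 0.002 0;0 0 0 -0.7 0 0 0;0 0 0 -0.7 0 0 0;0 0 0 -0.7 0 0 0;0 0 0 -0.5 0 0 0;0 0 0 0 0 0 0'
python3 -c "
from h import *
st();go((0.5417,0.2666,0.0465),-110.71)"
```

```text
time_s: 15.38
eef_pos: [0.6202, 0.2366, 0.0466]
eef_rot: [0.127, -0.695, 0.127, 0.696]
wrist_force: [-2.1, 1.3, 1.7]
opening: 0.142
s 0.025 t 0.0001 z 0.0466 Fe,Fn,Fz -2.4 0.5 1.7
t 15.375 pos [0.6202 0.2366 0.0466] yaw -110.72 tilt 0.14 F [-2.1  1.3  1.7] open 0.142 q6 2.12
shift cm tool [ 0.03 -0.03  8.41] rotvec [-0.0001  0.0023  0.0003]
```

12 mm remain, so I continue in small steps and watch the force.

```bash
python3 -m creep '0 0 0 -0.5 0 0.002 0;0 0 0 -0.4 0 0 0;0 0 0 0 0 0 0'
python3 -c "
from h import *
st()"
python3 -m creep '0 0 0 -0.3 0 0 0;0 0 0 0 0 0 0'
python3 -c "
from h import *
st();go((0.5417,0.2666,0.0465),-110.71)"
```

```text
time_s: 15.75
eef_pos: [0.6285, 0.2335, 0.0466]
eef_rot: [0.127, -0.695, 0.127, 0.696]
wrist_force: [-0.7, 0.7, 1.7]
opening: 0.136
s 0.0338 t 0.0001 z 0.0466 Fe,Fn,Fz -0.9 0.4 1.7
time_s: 16.0
eef_pos: [0.6313, 0.2324, 0.0466]
eef_rot: [0.127, -0.695, 0.127, 0.696]
wrist_force: [0.2, 0.7, 0.2]
opening: 0.135
s 0.0368 t 0.0002 z 0.0466 Fe,Fn,Fz -0.1 0.7 0.2
t 16.0 pos [0.6313 0.2324 0.0466] yaw -110.7 tilt 0.05 F [0.2 0.7 0.2] open 0.135 q6 2.11
shift cm tool [ 0.02 -0.03  9.59] rotvec [0.0002 0.0009 0.0001]
```

```bash
for i in 1 2; do python3 -m creep '0 0 0 -0.2 0 0 0;0 0 0 0 0 0 0' | grep -E "time|force"
python3 -c "
from h import *
st()"; done
```

```text
time_s: 16.25
wrist_force: [0.1, 0.5, -0.1]
s 0.037 t 0.0002 z 0.0466 Fe,Fn,Fz -0.0 0.5 -0.1
time_s: 16.5
wrist_force: [-0.4, 0.0, 0.7]
s 0.037 t 0.0002 z 0.0466 Fe,Fn,Fz -0.4 -0.1 0.7
```

```bash
python3 -m creep '0 0 0 -0.4 0 0 0'
python3 - <<'E'
from h import *
st()
o=ctrl.get_obs(); im,d=ctrl.camera("wrist"); cv2.imwrite("pics/w7.png",im)
W,uv=cloud("wrist",d,None,o)
a=np.radians(-20.71); e=np.array([np.cos(a),np.sin(a)]); n=np.array([-e[1],e[0]])
q=W[:,:2]-np.array([.5968,.2453]); s=q@e; t=q@n
st()
E
```

```text
time_s: 16.62
eef_pos: [0.6316, 0.2324, 0.0465]
eef_rot: [0.127, -0.69, 0.127, 0.702]
wrist_force: [-24.1, 6.3, 17.7]
opening: 0.14
s 0.0371 t 0.0002 z 0.0465 Fe,Fn,Fz -24.8 -2.6 17.7
s 0.037 t 0.0003 z 0.0465 Fe,Fn,Fz -18.9 -1.5 13.5
```

View pics/w7.png

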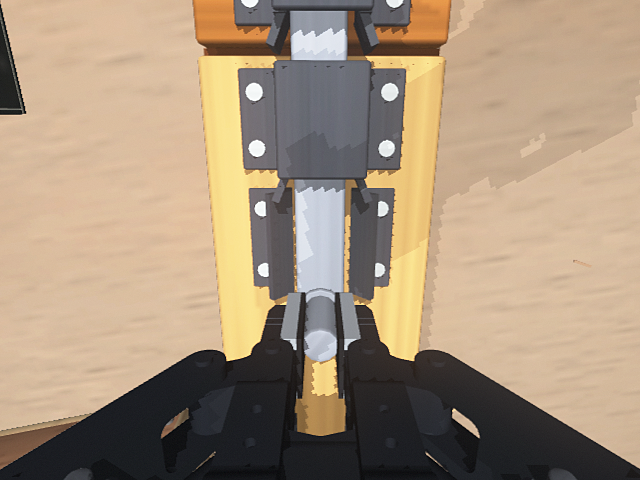

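The nose is against a stop with 25 N at s = 37.0 mm, where home was predicted to be. The bar shows through the guide and into the keeper. Relaxing, releasing and retreating upward.

```bash
python3 -m creep '0 0 0 0 0 0 0;0.45 0 0 0 0 0 0;0.45 0 0 0 0 0 0;0.45 0 0 0 0 0 0;0.45 0 0 0 0 0 0;0.45 -2 0 0 0 0 0;0.45 -4 0 0 0 0 0;0.45 -4 0 0 0 0 0;0.45 -3 0 0 0 0 0;0.45 0 0 0 0 0 0'
python3 - <<'E'
from h import *
st()
o=ctrl.get_obs(); im,d=ctrl.camera("wrist"); cv2.imwrite("pics/w8.png",im)
W,uv=cloud("wrist",d,None,o)
a=np.radians(-20.71); e=np.array([np.cos(a),np.sin(a)]); n=np.array([-e[1],e[0]])
q=W[:,:2]-np.array([.5968,.2453]); s=q@e; t=q@n
h=(W[:,2]>.0655)&(W[:,2]<.071)&(abs(s-.0365)<.02)&(abs(t)<.012)
print("handle",h.sum(), s[h].min(),s[h].max(),t[h].min(),t[h].max())
b=(abs(t)<.006)&(W[:,2]>.034)&(W[:,2]<.041)&(s<.08)&(s>0)
print("tail s",s[b].min() if b.sum() else None,"expected 0.0165")
im,d=ctrl.camera("scene"); cv2.imwrite("pics/s8.png",im)
E
```

```text
time_s: 17.92
eef_pos: [0.6365, 0.2311, 0.1863]
eef_rot: [0.127, -0.692, 0.127, 0.699]
wrist_force: [-1.2, -0.2, -0.1]
opening: 0.448
s 0.0421 t 0.0007 z 0.1863 Fe,Fn,Fz -1.1 -0.6 -0.1
handle 280 0.029985818889937167 0.04326199728421298 -0.006504078352144821 0.006872533546131136
tail s 0.016820667740254654 expected 0.0165
```

View pics/w8.png

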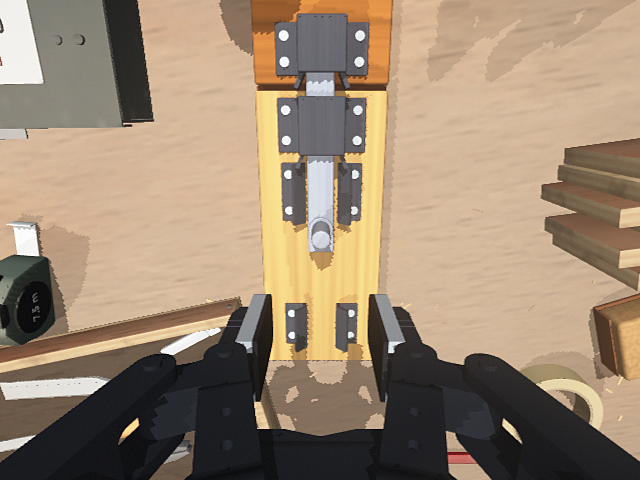

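View pics/s8.png

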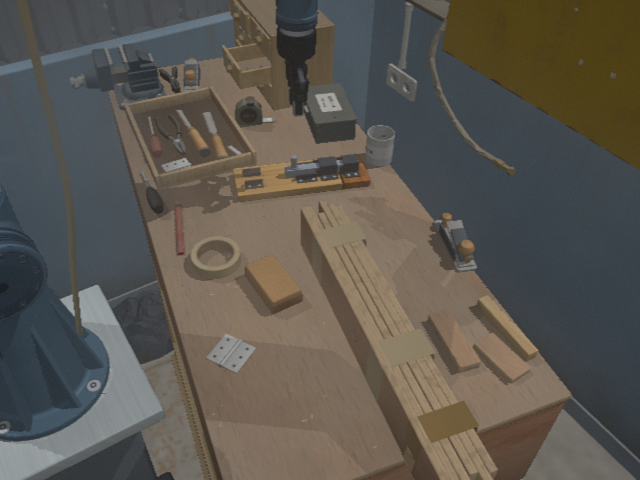

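The bolt is home: the handle is at 36.6 mm against 36.5 expected, and the tail at 16.8 against 16.5. In the scene view the bystanders have not moved and the gripper is clear.

```bash
python3 -c "
from bench import ctrl
print(ctrl.hand_in(), ctrl.get_obs()['time_s'])"
```

```text
the job is handed in; nothing more can be done
the job is handed in; nothing more can be done
```

The bolt is fully home in the keeper, and I handed the job in about 18 s into the 51 s allowed. I picked it up by the bar, laid it handle up in the open track and let go with the nose about 11 mm short of the guide. Then I gripped the upright handle and slid it under the guide until it stopped.

**Last checks:**
- **End wall:** the stop gave about 25 N at the predicted home position. The highest wrist reading I saw was about 31 N, under the 120 N limit.
- **Position after release:** the handle was 0.1 mm and the tail 0.3 mm from the expected home positions, within what I can measure. The nose itself is hidden inside the keeper, so its position comes from these two.
- **Surroundings:** the gripper was about 14 cm above the bolt's handle-grip height and touching nothing. The tape roll and sanding block look unmoved in the scene picture, though I compared them by eye only.

No check failed or disagreed.

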